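# Switch the fruit dispenser over to its right-hand tray

### The arm

A 6-joint arm with a two-finger parallel gripper is mounted at the origin on the work surface. World frame = base frame: x ahead of the robot, y to its left, z up, the work surface at z = 0. Lengths are in m, angles in rad, forces in N, time in s.
With the tool pointing down it reaches from about 0.25 to 0.8 m from the base axis. Payload 8.5 kg.
Tool frame: the origin (TCP) lies midway between the tips of the shut fingers; the grasp point (between the pads) lies 19 mm behind it; z points along the fingers, y is the direction in which the jaws open and shut (so a half turn about z gives the same grasp; the last joint's range is limited). The gripper opens to 85 mm and grips with 20 to 120 N. Pads are 22 mm wide; open, the fingers measure 114 mm over their backs; the gripper's body (76 mm by 85 mm) begins 54 mm behind the grasp point. The pads swing forward as they close: fully open they stand 13 mm farther back than shut.
Start: joints at [-1.346, 0.238, -0.013, 1.319, 0, 1.571], TCP at [0.117, -0.512, 0.231] pointing down, gripper open.
Joint ranges: [-2.66, 2.66], [-1.03, 1.9], [-1.14, 1.46], [-1.82, 2.27], [-1.45, 1.34], [-3.14, 3.14]. Speed limits (rad/s): [2.22, 2.22, 2.79, 3.14, 3.14, 3.14].

### API

Orientations are given as a 3x3 rotation matrix whose columns are the frame's x, y, z axes.
In Python, from station import bot gives the robot as it stands. Calls block until the motion is done:
- bot.reach(position, orientation): joint-space move of the TCP to a pose.
- bot.movel(position, feed=0.15, rot=None, until_force=None): straight line of the TCP; rot=None keeps the orientation; feed is the mean speed in m/s. With until_force (N) it stops when the force on the tool has changed by that much, and returns True; else False.
- bot.move_joints(angles): joint-space move.
- bot.set_gripper(opening, effort=None): opening from 0.0 (shut) to 1.0 (fully open); effort is the grip in N (None keeps the last); returns when the fingers have stopped.
- bot.wait(seconds).
- bot.solve_ik(position, orientation): joint angles nearest the present ones, or None.
- bot.snapshot(name): name is "side" or "top" or "wrist"; returns a dict with "image" (384x512x3 uint8, blue, green, red), "K" (3x3 intrinsics, pixels), "position" and "orientation" of the camera in the world. Camera axes: x right, y down, z forward; pixel columns grow to the right and rows downward; lengths in m; the calibration is good to about 2 mm. The wrist camera is an equidistant fisheye: a pixel r from the principal point sees the ray r / f radians off the axis. A picture is of the moment at which its call begins. There is no depth.
A pose or a line that the arm cannot do raises bot.PlanningError and nothing moves.
- bot.hand_in(): hands the job in, once; it reports no verdict.
Readings, each from a call of its own:
- bot.current_time(): time.
- bot.current_joint_positions(): joint angles.
- bot.current_qvel(): joint speeds.
- bot.current_effort(): joint torques, N m.
- bot.current_ee_pos(): TCP position.
- bot.current_tool_rot(): TCP orientation.
- bot.current_contact_force(): force on the tool from outside, world axes, zero at the start.
- bot.current_moment(): the same for the moment, N m.
- bot.current_gripper_width(): opening from 0.0 (shut) to 1.0 (fully open).
Only numpy, scipy, OpenCV 4.12 (cv2) and the standard library are available. Lean on these libraries where they do the work, as an engineer would, in place of code of your own. Each camera call takes 0.05 s, during which the arm holds its last target. There are 200 camera calls.

### The job

The left side of the mandarin dispenser is full. Push the empty right-hand tray fully home on its runners, then press down the raised pad of the seesaw gate's lever so that the gate rocks fully over to the right and the three waiting mandarins roll down into that tray. Do not touch the fruit, spill none, and leave the glass, bottle and bowl alone.

Things in the scene. Friction and masses are not known exactly. Their poses are not given: they have to be found in the camera images.
- dispenser: Fruit dispenser of plain stainless sheet, 540 mm wide (its y), 350 mm deep (its x), 190 mm high, fixed. Origin on the counter below the gate's pivot; x points away from the operator, up the feed ramp, y to the operator's left, z up. From the gate a chute (30 to 90 mm from the middle) and a tray (92 to 256 mm) run out to each side, falling 5 degrees. The left side is full and dams up the fruit.
- ramp (a point): Lower end of the feed ramp's floor, at x = 36 mm, y = 0, 135 mm above the counter in the dispenser's frame. The ramp, 64 mm wide inside with a flared mouth, climbs 5 degrees along +x for 170 mm and brings the mandarins down onto the gate.
- guard (a point): Middle of the top edge of the front guard: a fixed upright sheet at x = -36 mm in the dispenser's frame, 180 mm long (y), reaching from 100 to 160 mm above the counter, between the gate's lever (in front) and the fruit (behind).
- runner (a point): Front end, top, of the inner of the two flat runners of the right tray, 83 mm above the counter, at x = -141 mm, y = -105 mm in the dispenser's frame; the outer runner is alike at y = -250 mm. They run back along x, are 12 mm wide, top 79 mm above the counter; the left tray has the same.
- gate (a joint): Tilt (rad) of the seesaw gate: -0.35 tipped left (the start, to the full side), 0 level, +0.35 tipped right to the stop. Top-heavy: past level it falls over by itself; under 3 N on the raised pad rocks it. The pivot runs along the dispenser's x, 121 mm above the counter. Its shaft carries a 60 x 50 mm cradle under the waiting mandarin and, in front of the guard, a two-armed lever with a pad at each end.
- gate_pad_right (a point): Middle of the top face of the lever's right finger pad (36 mm in x, 40 mm in y, 12 mm thick, plain steel). In the dispenser's frame at x = -85 mm; gate tipped left (pad raised): y = -50 mm, 165 mm above the counter; level: y = -62 mm, 145 mm; tipped right: y = -66 mm, 122 mm. Its z axis is the pad's upward normal. Free space above and in front.
- gate_pad_left (a point): The same for the left pad, the mirror image: it rises as the right one goes down.
- tray (a joint): How far the right tray is slid out towards the operator (m), along the dispenser's -x: 0 is fully home against its stop, in line with the gate and chute; at the start it is 45 to 80 mm out and empty. It slides with about 2.5 N of friction and stays where it is left.
- tray_front (a point): Middle of the front edge of the right tray's folded pull lip, the tray's foremost edge: 100 mm long (y), 4 to 6 mm thick, 141 mm above the counter. Home, it lies at x = -57 mm, y = -178 mm in the dispenser's frame. The front panel, 168 mm long, stands 20 mm behind it, 80 to 143 mm above the counter. Nothing stands before it but the runners.
- tray_in (a point): Middle of the right tray's inner floor; axes as the dispenser's. Inside, the tray is 64 mm wide (x) runs in y from its open end towards the gate (+83 mm) to its end wall (-81 mm); walls about 40 mm high. A mandarin at rest in it has its centre 22 to 38 mm above this point.
- mandarin_wait1: The mandarin waiting on the gate: a loose ball 58 mm across, about 0.1 kg; origin at its centre, 160 mm above the counter.
- mandarin_wait2: The second waiting mandarin, first on the feed ramp; alike.
- mandarin_wait3: The third waiting mandarin, behind it on the feed ramp; alike.
- mandarin_left1: A mandarin of the full left side (at the tray's end); alike.
- mandarin_left2: A mandarin of the full left side (middle of the tray); alike.
- mandarin_left3: A mandarin of the full left side (tray, nearest the gate); alike.
- mandarin_left4: A mandarin of the full left side (on the left chute, against the one on the gate); alike.
- tumbler: Bystander: clear glass tumbler, 68 mm across, 110 mm high, upright; origin at the middle of its foot. Two of the three bystanders stand in front of the dispenser's left half, the third off its right end; they change places.
- sauce_bottle: Bystander: brown sauce bottle, 54 mm across, 160 mm high, upright; origin at the middle of its foot. Places as the tumbler.
- dip_bowl: Bystander: white bowl, 84 mm across, 35 mm high; origin at the middle of its foot. Places as the tumbler.
Not all that is in view belongs to the job. Leave any blue look-alike of the mandarin_wait3 alone.

How it is judged:
On the way, in this order (a step that is already met when the one before it is completed fails the run):
1. the right tray is pushed fully home (within 6 mm) (value of joint tray below 0.006 m), for 0.2 s.
2. with the tray still home, the gate is rocked over to the right (value of joint gate above 0.28 rad and value of joint tray below 0.006 m), for 0.2 s.
At the end, for the whole second after the job is handed in: The right tray is home within 6 mm, the gate is tipped to the right (over 0.28 rad), the three waiting mandarins lie at rest in the right tray, the four on the left are still in place (within 30 mm), and the tumbler, bottle and bowl stand within 30 mm of where they were (all of step 2 and x of mandarin_wait1 in the frame of tray_in between -0.012 and 0.012 m and y of mandarin_wait1 in the frame of tray_in between -0.07 and 0.085 m and z of mandarin_wait1 in the frame of tray_in between 0.01 and 0.045 m and linear speed of each of mandarin_wait1, mandarin_wait2, mandarin_wait3 below 0.03 m/s and x of mandarin_wait2 in the frame of tray_in between -0.012 and 0.012 m and y of mandarin_wait2 in the frame of tray_in between -0.07 and 0.085 m and z of mandarin_wait2 in the frame of tray_in between 0.01 and 0.045 m and x of mandarin_wait3 in the frame of tray_in between -0.012 and 0.012 m and y of mandarin_wait3 in the frame of tray_in between -0.07 and 0.085 m and z of mandarin_wait3 in the frame of tray_in between 0.01 and 0.045 m and distance of each of mandarin_left1, mandarin_left2, mandarin_left3, mandarin_left4, tumbler, sauce_bottle, dip_bowl from where it was at the start of the episode below 0.03 m and angle between each of tumbler, sauce_bottle, dip_bowl's own z axis and vertical below 0.3 rad); the robot touches nothing.
It fails at once if a mandarin is handled: the robot presses on one with more than 1 N, or one is lifted (contact force between any of the fingers, the arm and mandarin_wait1 above 1 N or contact force between any of the fingers, the arm and mandarin_wait2 above 1 N or contact force between any of the fingers, the arm and mandarin_wait3 above 1 N or contact force between any of the fingers, the arm and mandarin_left1 above 1 N or contact force between any of the fingers, the arm and mandarin_left2 above 1 N or contact force between any of the fingers, the arm and mandarin_left3 above 1 N or contact force between any of the fingers, the arm and mandarin_left4 above 1 N or height (world z) of any of mandarin_wait1, mandarin_wait2, mandarin_wait3, mandarin_left1, mandarin_left2, mandarin_left3, mandarin_left4 above 0.21 m).
It fails at once if the tumbler, bottle or bowl is shifted more than 3 cm, lifted or tipped (not (distance of each of tumbler, sauce_bottle, dip_bowl from where it was at the start of the episode below 0.03 m and angle between each of tumbler, sauce_bottle, dip_bowl's own z axis and vertical below 0.3 rad)).
It fails at once if a mandarin falls out of the dispenser (height (world z) of any of mandarin_wait1, mandarin_wait2, mandarin_wait3, mandarin_left1, mandarin_left2, mandarin_left3, mandarin_left4 below 0.085 m).
It also fails if it takes over 48 s, if anything falls off the work surface, if the arm or the gripper's body presses on something with over 40 N, if the wrist force passes 120 N, or if a joint passes its speed limit or range.

## Working session

There is one attempt and no reset: what is moved stays moved. The work goes in short steps, each a Python script; the robot and the scene stay as the last script left them, time stands still between calls to the robot, and variables do not carry over. Pictures are saved under pics/ and viewed, about 8 in all and at most 12, crops included, and the job is handed in when it is done.

```bash
mkdir -p pics; python3 - <<'E'
from station import bot
import cv2,pickle
d={}
for n in("side","top","wrist"):
    s=bot.snapshot(n); d[n]=s; cv2.imwrite(f"pics/{n}0.png",s["image"]); print(n,s["K"],s["position"],s["orientation"])
pickle.dump(d,open("s0.pkl","wb"))
cv2.imwrite("pics/st.png",cv2.resize(d["top"]["image"],(800,600)))
cv2.imwrite("pics/ss.png",cv2.resize(d["side"]["image"],(800,600)))
E
```

```text
side [[347.83619257   0.         252.75642501]
 [  0.         347.83619257 194.62307809]
 [  0.           0.           1.        ]] [ 0.42225849 -0.76242659  0.66934156] [[ 0.96265095 -0.14319892  0.22977645]
 [-0.27040679 -0.5509554   0.78951144]
 [ 0.01353939 -0.82215705 -0.5690997 ]]
top [[462.95059956   0.         256.68044505]
 [  0.         462.95059956 194.15495246]
 [  0.           0.           1.        ]] [0.43866553 0.00826969 1.46476339] [[-2.40756537e-02 -9.90108732e-01  1.38221063e-01]
 [-9.99710094e-01  2.38862860e-02 -3.02887025e-03]
 [-3.02676964e-04 -1.38253914e-01 -9.90396771e-01]]
wrist [[297.31863964   0.         257.1412287 ]
 [  0.         297.31863964 190.61442474]
 [  0.           0.           1.        ]] [ 0.1962154  -0.49417448  0.3736346 ] [[ 0.22322713 -0.92546924 -0.30606588]
 [-0.9747656  -0.21235379 -0.06883234]
 [-0.00129204  0.31370774 -0.94951871]]
```

View pics/st.png

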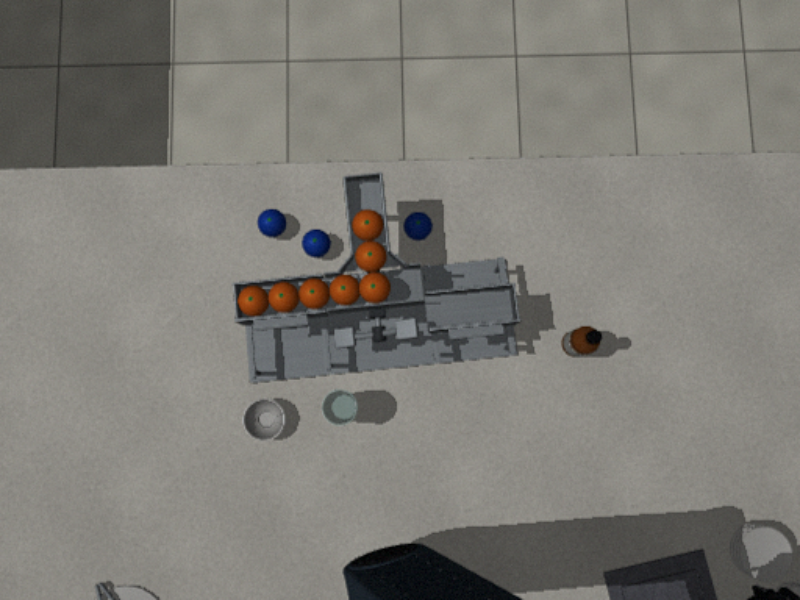

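View pics/ss.png

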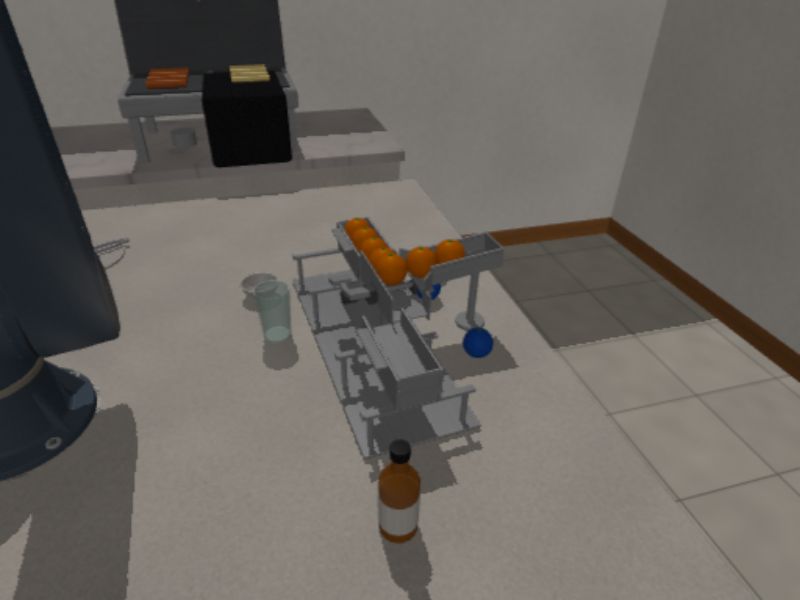

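The orange balls form an L: left row and gate, pixels (252..374, ~290), and ramp at (370,256) and (367,225). The blue balls at (271,222), (316,243) and (418,225) are decoys. The bowl and tumbler are in front on the left, and the bottle is off the right end. I'll fit the dispenser pose from the balls and overlay the landmarks to check it.

```bash
cat > h.py <<'E'
import numpy as np,cv2,pickle
def proj(s,P):
    P=np.atleast_2d(P); R=np.array(s["orientation"]);c=(P-s["position"])@R; K=s["K"]
    return c[:,:2]/c[:,2:]*K[0][0]+[K[0][2],K[1][2]]
def ray(s,uv,z):
    K=np.array(s["K"]);d=np.array(s["orientation"])@np.linalg.solve(K,[*uv,1]);p=np.array(s["position"])
    return p+d*(z-p[2])/d[2]
def tow(pose,P):
    x,y,t=pose;P=np.atleast_2d(P);c,s=np.cos(t),np.sin(t)
    return np.c_[x+c*P[:,0]-s*P[:,1],y+s*P[:,0]+c*P[:,1],P[:,2]]
E
python3 - <<'E'
from h import *
d=pickle.load(open("s0.pkl","rb"))
from scipy.optimize import least_squares
def blob(s,guess):
    hsv=cv2.cvtColor(s["image"],cv2.COLOR_BGR2HSV)
    m=cv2.inRange(hsv,(3,150,60),(20,255,255))
    yy,xx=np.nonzero(m); p=np.c_[xx,yy].astype(float); c=np.array(guess)*.64
    l=np.argmin(((p[:,None]-c)**2).sum(2),1)
    out=[]
    for k in range(len(c)):
        q=p[l==k]; q=q[((q-c[k])**2).sum(1)<14**2]; out.append((q.min(0)+q.max(0))/2)
    return np.array(out)
T=blob(d["top"],[(374,288),(370,256),(367,225),(252,300),(283,297),(314,293),(344,290)])
h=[.16,.169,.174,.118,.123,.128,.14] 
W=np.array([ray(d["top"],u,z) for u,z in zip(T,h)]);print(T.round(1));print(W.round(4))
S=blob(d["side"],[(389,267),(421,262),(450,252)]);print(S.round(1),proj(d["side"],W[:3]).round(1))
def f(p):
    c,s=np.cos(p[2]),np.sin(p[2]);q=W[:,:2]-p[:2];x=q@[c,s];y=q@[-s,c]
    return np.r_[y[1:3],x[3:7],x[0]]
p=least_squares(f,[W[0,0],W[0,1],0]).x;print(p,f(p).round(4));np.save("pose.npy",p)
L={"padR":(-.085,-.05,.165),"runI":(-.141,-.105,.083),"runO":(-.141,-.25,.083),"guardL":(-.036,.09,.16),"guardR":(-.036,-.09,.16),"ramp":(.036,0,.135),"padL":(-.085,.066,.122),"lip60":(-.057-.06,-.178,.141)}
L.update({f"lipL":(-.117,-.128,.141),"lipR":(-.117,-.228,.141)})
P=np.array(list(L.values()))
o=[]
for n,(x0,y0,w,hh) in{"top":(145,105,200,150),"side":(180,130,140,165)}.items():
    k=800/w if n=="top" else 4
    im=cv2.resize(d[n]["image"][y0:y0+hh,x0:x0+w],None,fx=k if n=="top" else 4.2,fy=k if n=="top" else 3.6*1.0 if 0 else (k if n=="top" else 4.2*1),interpolation=cv2.INTER_CUBIC)
    kk=k if n=="top" else 4.2
    im=cv2.convertScaleAbs(im,alpha=1.4)
    for a,u in zip(L,proj(d[n],tow(p,P))):
        q=((u-[x0,y0]+.5)*kk).astype(int); cv2.drawMarker(im,tuple(map(int,q)),(0,255,0),0,10,1);cv2.putText(im,a,(int(q[0])+5,int(q[1])-4),0,.4,(0,255,255),1)
    if im.shape[0]>600: im=im[:600]
    cv2.imwrite(f"pics/ov_{n}.png",im);print(im.shape)
E
```

```text
[[239.5 183.5]
 [236.5 164. ]
 [234.5 144. ]
 [161.5 192. ]
 [181.5 189.5]
 [200.5 187. ]
 [220.  185. ]]
[[0.6526 0.0526 0.16  ]
 [0.7077 0.0598 0.169 ]
 [0.765  0.0642 0.174 ]
 [0.6398 0.2837 0.118 ]
 [0.645  0.2241 0.123 ]
 [0.6503 0.1678 0.128 ]
 [0.6529 0.1098 0.14  ]]
[[247.5 170. ]
 [269.  167.5]
 [287.5 160.5]] [[250.8 172.3]
 [268.7 165.9]
 [287.  161.2]]
[0.6546765  0.05713713 0.05929781] [-0.0005  0.0005 -0.0015  0.0002  0.0022  0.0013 -0.0023]
(600, 800, 3)
(600, 588, 3)
```

View pics/ov_top.png

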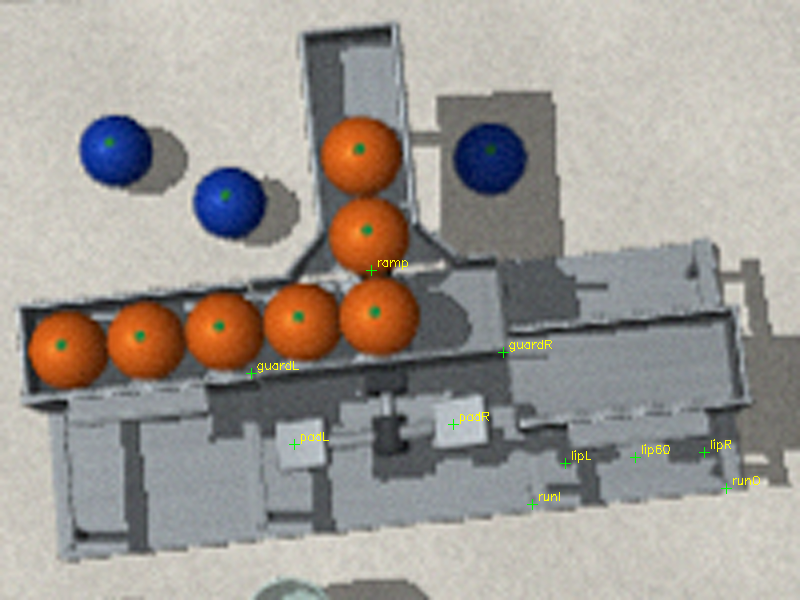

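View pics/ov_side.png

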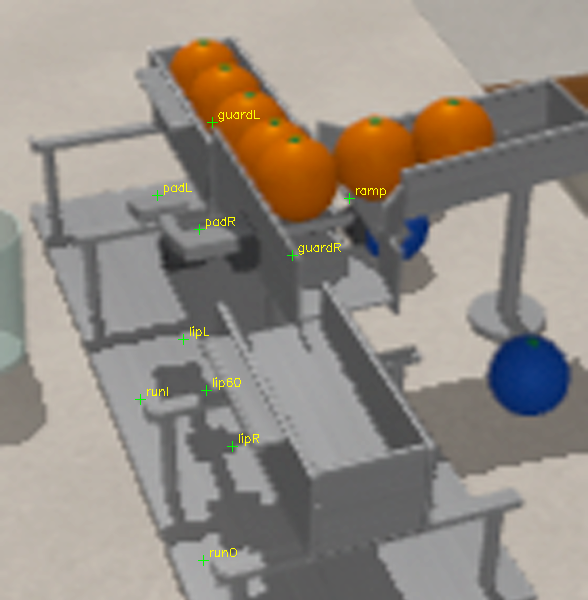

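```bash
python3 - <<'E'
from h import *
from scipy.optimize import least_squares
from station import bot
d=pickle.load(open("s0.pkl","rb"))
top=lambda u,v:np.array([u/4-.5+145,v/4-.5+105])
side=lambda u,v:np.array([u/4.2-.5+180,v/4.2-.5+130])
# world points, extension coefficient, view, pixel, weight
M=[((-.085,-.05,.165),0,"top",top(461,420),1),((-.085,.066,.122),0,"top",top(302,444),1),
((-.057,-.128,.141),1,"top",top(570,447),.7),((-.057,-.228,.141),1,"top",top(708,436),.7),
((-.085,-.05,.165),0,"side",side(207,234),.5),((-.141,-.105,.083),0,"side",side(150,405),.5),((-.141,-.25,.083),0,"side",side(215,571),.5),
((-.036,-.09,.16),0,"top",top(503,353),.5)]
B=np.array([[.7077,.0598],[.765,.0642],[.6398,.2837],[.645,.2241],[.6503,.1678],[.6529,.1098]])
def f(p,full=True):
    r=[w*(proj(d[n],tow(p[:3],np.array(P)-[e*p[3],0,0]))[0]-u) for P,e,n,u,w in M]
    c,s=np.cos(p[2]),np.sin(p[2]);q=B-p[:2];x=q@[c,s];y=q@[-s,c]
    return np.r_[np.ravel(r),y[:2]/.004,x[2:]/.003]
r=least_squares(f,[.6547,.055,.06,.06]);p=r.x;print(p.round(4));print(r.fun.round(2));np.save("pose.npy",p)
lip=tow(p[:3],[[-.057-p[3],-.178,.141],[-.057,-.178,.141],[-.085,-.05,.165]]);print(lip.round(4))
# hover view with the wrist camera in front of lip & pad
c,s=np.cos(p[2]),np.sin(p[2]); 
# tool down, jaws opening along dispenser x
for R in (np.array([[s,c,0],[-c,s,0],[0,0,-1]]),np.array([[-s,-c,0],[c,-s,0],[0,0,-1.]]),np.array([[c,s,0],[s,-c,0],[0,0,-1]]),np.array([[-c,-s,0],[-s,c,0],[0,0,-1.]])):
    for P in((-.057-p[3]-.06,-.178,.128),(-.057-.02,-.178,.128),(-.085,-.05,.10),(-.085,-.05,.25),(-.2,-.1,.3)):
        print(np.round(R[:,1],2),P,bot.solve_ik(tow(p[:3],[P])[0],R))
E
```

```text
[0.657  0.0541 0.0745 0.0533]
[-0.44  0.08 -0.43 -0.46  0.14  0.21  0.24 -0.26 -0.17 -0.25 -0.22 -0.18
  0.15 -0.77  0.66 -0.7   0.47  0.5  -0.02  0.23  0.6   0.02]
[[ 0.5602 -0.1316  0.141 ]
 [ 0.6134 -0.1276  0.141 ]
 [ 0.5759 -0.0021  0.165 ]]Traceback (most recent call last):
  File "<stdin>", line 24, in <module>
  File "scipy/spatial/transform/_rotation.pyx", line 1143, in scipy.spatial.transform._rotation.Rotation.from_matrix
ValueError: Non-positive determinant (left-handed or null coordinate frame) in rotation matrix 0: [[ 0.07439877  0.99722857  0.        ]
 [-0.99722857  0.07439877  0.        ]
 [ 0.          0.         -1.        ]].
```

All residuals are under 1 px in both views. The tray is about 53 mm out and the lip is at world (0.560, -0.132, 0.141). Next I push the tray with shut fingers from in front of the lip.

```bash
cat >> h.py <<'E'
p=np.load("pose.npy") if __import__("os").path.exists("pose.npy") else None
def Rd(t,sg=1):
    y=sg*np.array([-np.sin(t),np.cos(t),0]);z=np.array([0,0,-1.]);return np.c_[np.cross(y,z),y,z]
def W(*P): return tow(p[:3],[P])[0]
E
python3 - <<'E'
from h import *
from station import bot
bot.set_gripper(0.0)
best=None
for sg in(1,-1):
    q=bot.solve_ik(W(-.19,-.178,.25),Rd(p[2],sg));print(sg,q)
    if q is not None and(best is None or abs(q[5])<best[0]):best=(abs(q[5]),sg)
sg=best[1];R=Rd(p[2],sg);open("sg","w").write(str(sg))
bot.reach(W(-.19,-.178,.27),R)
bot.movel(W(-.19,-.178,.122),feed=.12)
print(bot.current_time(),bot.current_ee_pos(),bot.current_contact_force())
a=bot.movel(W(-.13,-.178,.122),feed=.06,until_force=1.5)
print(a,bot.current_ee_pos(),bot.current_contact_force())
b=bot.movel(W(-.05,-.178,.122),feed=.04,until_force=9)
q=np.array(bot.current_ee_pos());print(b,q,bot.current_contact_force())
c,s=np.cos(p[2]),np.sin(p[2]);print("x in disp",(q[:2]-p[:2])@[c,s],bot.current_time())
for n in("top","side"):
    im=bot.snapshot(n)["image"]; x0,y0,w,h=(145,105,200,150) if n=="top" else (170,120,200,150)
    cv2.imwrite(f"pics/push_{n}.png",cv2.convertScaleAbs(cv2.resize(im[y0:y0+h,x0:x0+w],(800,600),interpolation=2),alpha=1.4))
E
```

```text
1 [-0.27860084  0.18956662 -0.02936458  1.35186513  0.         -0.35306842]
-1 [-0.27860084  0.18956662 -0.02936458  1.35186513  0.          2.78852423]
4.1917 [ 0.48113921 -0.13765262  0.12258359] [ 0.07408889  0.51512026 -0.3420539 ]
False [ 0.54024126 -0.13305015  0.12199256] [-0.04590851 -0.05607485 -0.10007127]
True [ 0.60209891 -0.12813618  0.12115597] [-1.16006827 -0.48254012  0.69811225]
x in disp -0.06829069665042697 6.7583
```

View pics/push_side.png

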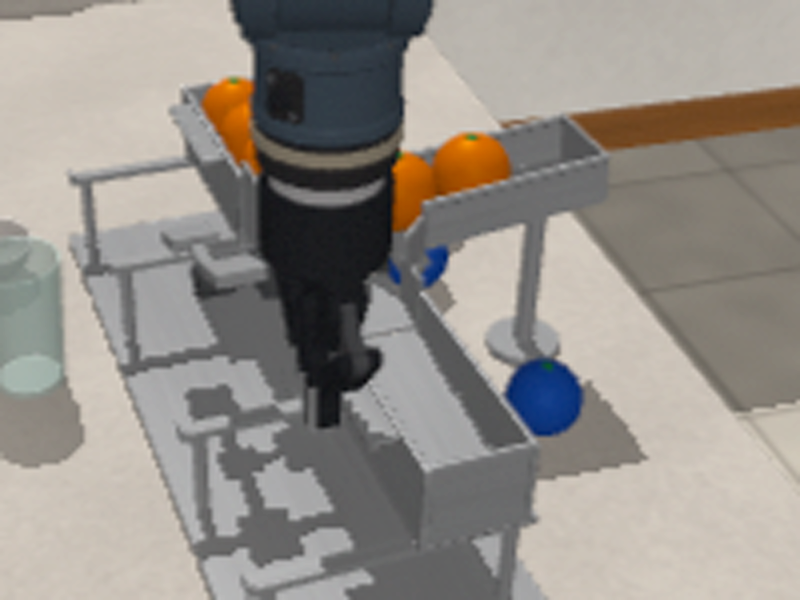

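It stopped with the lip face at about x = -57 mm, which is where home should be. I'll press once more against the stop to confirm, then go on to the pad.

```bash
python3 - <<'E'
from h import *
from station import bot
c,s=np.cos(p[2]),np.sin(p[2])
dx=lambda:(np.array(bot.current_ee_pos())[:2]-p[:2])@[c,s]
b=bot.movel(W(-.045,-.178,.122),feed=.03,until_force=18)
print(b,dx(),bot.current_contact_force()); bot.wait(.3); print(dx(),bot.current_contact_force())
bot.movel(W(-.13,-.178,.122),feed=.1)
bot.movel(W(-.13,-.178,.25),feed=.2)
bot.movel(W(-.088,-.056,.215),feed=.15)
d={}
for n in("top","side","wrist"):
    d[n]=bot.snapshot(n)
pickle.dump(d,open("s1.pkl","wb"))
x0,y0,w,h=170,120,200,150
a=cv2.resize(d["side"]["image"][y0:y0+h,x0:x0+w],(533,400),interpolation=2)
u=proj(d["side"],[W(-.057,-.128,.141),W(-.057,-.228,.141),W(-.085,-.05,.165)])
for q in (u-[x0,y0]+.5)*533/200: cv2.drawMarker(a,tuple(map(int,q)),(0,255,0),0,8,1)
cv2.imwrite("pics/pad_side.png",cv2.convertScaleAbs(cv2.resize(a,(800,600)),alpha=1.4))
cv2.imwrite("pics/pad_wrist.png",cv2.resize(d["wrist"]["image"],(800,600)))
print(bot.current_ee_pos(),bot.current_time(),bot.current_contact_force())
E
```

```text
True -0.06844888891303912 [-0.70180196 -0.10332486  0.51952479]
-0.06851261033952574 [ 0.10776975 -0.60306655 -0.14056091]
[ 0.57336878 -0.00905495  0.21532492] 10.25 [ 0.24047156 -0.19505448  0.42527538]
```

View pics/pad_side.png

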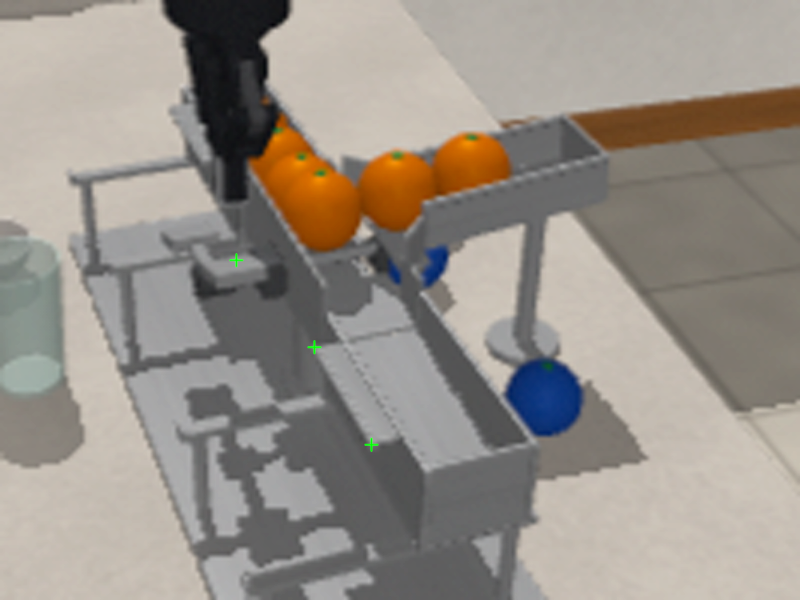

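View pics/pad_wrist.png

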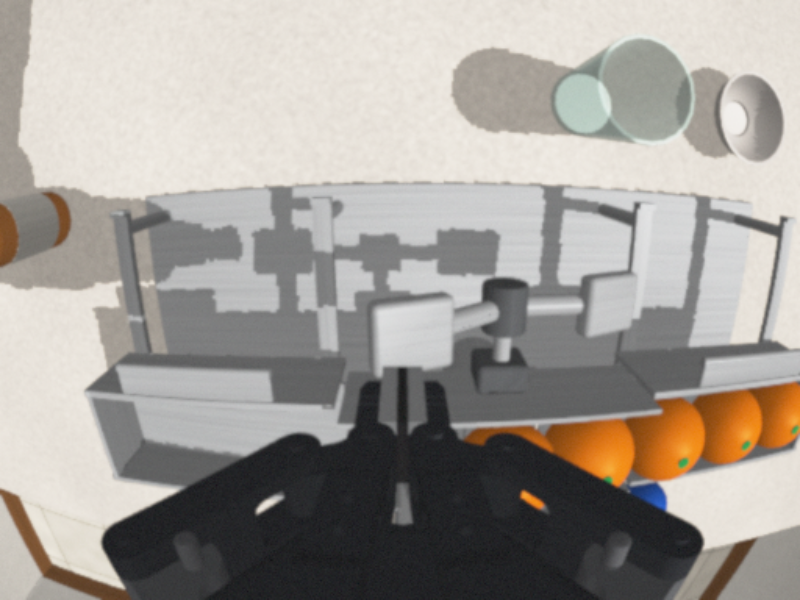

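Lip edge (green markers) lies on the predicted home line, at (314,347)–(371,444), and the stop held 18 N. The finger tips are above the raised pad, which is at about (235,260). Now I press.

```bash
python3 - <<'E'
from h import *
from station import bot
print(bot.movel(W(-.088,-.057,.130),feed=.05,until_force=20),bot.current_ee_pos(),bot.current_contact_force())
bot.wait(2.5); print(bot.current_contact_force())
bot.movel(W(-.092,-.057,.24),feed=.1)
bot.movel(W(-.25,-.12,.28),feed=.2); bot.wait(1)
d={n:bot.snapshot(n) for n in("top","side")}
x0,y0,w,h=145,105,200,150
a=cv2.resize(d["top"]["image"][y0:y0+h,x0:x0+w],(400,300),interpolation=2)
x0,y0=170,120
b=cv2.resize(d["side"]["image"][y0:y0+h,x0:x0+w],(400,300),interpolation=2)
cv2.imwrite("pics/end.png",cv2.convertScaleAbs(np.hstack([a,b]),alpha=1.4));print(bot.current_time())
E
```

```text
False [ 0.57362814 -0.00926297  0.13025303] [0.31328993 0.11721059 1.16495476]
[ 0.42590746  0.08341263 -0.40869848]
17.975
```

View pics/end.png

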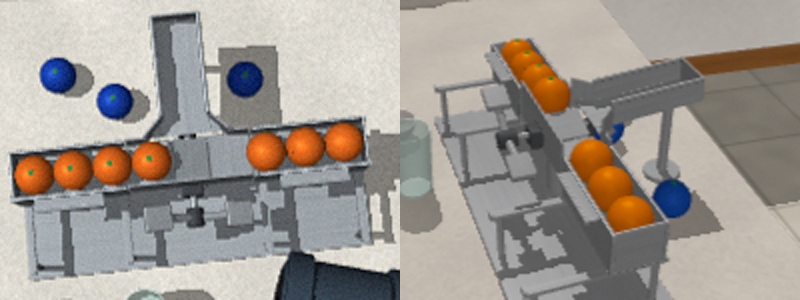

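The three mandarins lie touching in the right tray, at top-view (266,152), (305,146) and (344,142). The ramp is empty, the left four are in place and the right pad is down.

```bash
python3 -c "
from station import bot
bot.wait(1); print(bot.current_contact_force()); print(bot.hand_in())"
```

```text
[ 0.1845914  -0.34273667  0.04965084]
the job is handed in; nothing more can be done
None
```

I pushed the right tray home and rocked the gate over to the right. The three waiting mandarins rolled into that tray, and I handed the job in at about 19 s of the 48 s allowed.

- **Finding the dispenser:** I fitted its pose from the top and side views, with residuals under 1 px. The tray was about 53 mm out at the start.
- **Tray:** I pushed the lip with shut fingers until the tray hit its stop. A second push tripped the 18 N limit with the fingers in the same place (within about 0.2 mm). The lip front came out at about x = -57 mm, which is the home position.
- **Gate:** I pressed the right pad down to 130 mm, held it 2.5 s, and backed the arm well clear.
- **Last pictures:** The three mandarins lie touching each other in the right tray and the ramp is empty. The four on the left look unmoved, and the right pad is down. The tool force was near zero.
- **Bystanders:** I never went near the tumbler, bottle or bowl. The final crops show only part of the tumbler and none of the other two, so I did not check them again at the end.
- **Tray after the fruit landed:** I judged it still home only by eye, from its alignment with the chute. No check failed or disagreed.

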